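Slide the loose strip into the lath rack

ROBOT

A 7-joint arm with a two-finger parallel gripper is mounted at the origin on a cart in front of the work surface, level with it; the furniture and walls round the work are solid. World frame = base frame: x ahead of the robot, y to its left, z up, the work surface at z = 0. Lengths are in m, angles in rad, forces in N, time in s.
With the tool pointing down it reaches from about 0.4 to 0.9 m from the base axis. Payload 5.5 kg.
Tool frame: the origin (TCP) lies at the very end of the fingers, on their centre line; the grasp point (between the pads) lies behind it (env.tcp_to_grasp is the x of the grasp point in the tool frame, in m); x points along the fingers, y is the direction in which the jaws open and shut, and the axes are right-handed (so a half turn about x gives the same grasp; the last joint's range is limited). The gripper opens to 85 mm and grips with 20 to 120 N. Pads are 22 mm wide; open, the fingers measure 114 mm over their backs; the gripper's body (76 mm by 85 mm) begins 54 mm behind the grasp point. The pads swing forward as they close: fully open they stand 13 mm farther back than shut.
Start: joints at [1.603, 0.501, -0.427, 1.55, 0.221, 1.138, -0.21], TCP at [0.149, -0.633, 0.231] pointing down, gripper open.
Joint ranges: [-2.88, 2.88], [-0.31, 2.03], [-1.54, 1.56], [0.2, 2.42], [-1.41, 4.55], [0.19, 2.02], [-2.57, 2.57]. Speed limits (rad/s): [2.57, 2.57, 3.14, 3.14, 3.14, 3.14, 3.14].

INTERFACE

Orientations are given as a unit quaternion [x, y, z, w].
In Python, from plant import status, read_camera, camera_params, env gives the robot as it stands.
- The arm moves only by the tool servo_tool, never from a script. Its argument "steps" is a list of rows, each a list of 4 numbers: the shift along the tool's x, y, z in m, then the turn about the tool's x in rad. In form: [[dx, dy, dz, yaw], ...]. A call has 1 to 12 rows; each row is the pose to reach, as a shift and turn from the pose commanded when the call began, along the tool's axes at that moment; what a row does not reach only later rows make up. A row lasts 1/10 s, in which the tool goes at most 50 mm and 8.59 degrees, less where a joint would pass 70% of its speed; a pose out of reach is approached as far as the arm can. A call with a gripper value outside its range is refused whole. "fingers" is the closure, from 0 (fully open) to 1 (shut), set as the call begins (left out, the last holds). The fingers move at their own pace and stop on an object; "newtons" is the grip in N (left out, the last holds). Time passes only in rows, so rows that repeat a pose let the fingers close. It gives the time, the measured TCP pose, the force and the opening at its end, in the units of the state.
- status.get_obs(): the state, without advancing time (a new reading comes with each control period).
- read_camera(name): name is "side" or "top" or "wrist"; returns (picture, depth): 420x560x3 uint8, blue, green, red; 420x560 float32, m along the optical axis (not along the pixel's ray), 0 where there is no reading.
- camera_params(name): a dict with "fx", "fy", "cx", "cy" (pixels), "R" (3x3) and "t" (3): a world point X has camera coordinates R X + t. Camera axes: x right, y down, z forward; pixel columns grow to the right and rows downward; lengths in m; the calibration is good to about 2 mm. A picture is of the moment at which its call begins: read the wrist's pose just before it. camera_params takes no time and is no camera call; for the wrist camera it gives the pose at the moment of the call.
- env.sign_off(): hands the job in, once; it reports no verdict.
The state is a dict: "t": time; "joints": joint angles; "qvel": joint speeds; "joint_efforts": joint torques, N m; "eef_pos": TCP position; "orientation": TCP orientation; "contact_force": force on the tool from outside, world axes, zero at the start; "wrist_torque": the same for the moment, N m; "finger_gap": finger opening in m.
Only numpy, scipy, OpenCV 4.12 (cv2) and the standard library are available. Lean on these libraries where they do the work, as an engineer would, in place of code of your own. Each camera call takes 0.05 s, during which the arm holds its last target.

TASK

Put the loose thin wooden strip away: slide it flat, end first, into the empty bay of the low lath rack on the bench until it is fully home against the stop at the back of the bay, then let go of it. The rack's other bay already holds a lath.

Things in the scene. Friction and masses are not known exactly. Their poses are not given: they have to be found in the camera images.
- strip_center (a point): Centre of the loose strip, half-way up (6 mm over the bench): a plain straight pale wooden strip 260 long, 30 wide, 12 thick, about 70 g, lying flat on the bench to the robot's left. y runs along its length, x across its width, z up. Both ends are alike. Pinch it from above across the 30 mm, a little behind its centre (45 mm), so the fingers stay clear of the rack.
- rack: Low wooden lath rack fixed on the bench, 132 across (x) x 120 deep (y) x 36 high, turned by up to 20 degrees. Origin: on the bench, mid-rack, 55 mm behind the mouths. Two bays side by side, 60 mm apart, both open to the robot's left (+y). Either may be the empty one; the other holds a fixed lath that sticks out about 35 mm. x runs across the bays, z up.
- empty_bay (a point): Middle of the empty bay's mouth, 13 mm over the bench. y points straight out of the bay, x across it, z up. The bay is 48 wide between 12 mm walls with rounded noses and 26 high under the top board, which starts 20 mm behind the mouth; its floor is the bench. The rigid stop is 100 mm inside (y = -0.100): a strip fully home has its centre at y = +0.030 and sticks out 160 mm.

How it is judged:
By the outcome, as a careful person would: the job done as asked, in the order asked, and still so for the second after the job is handed in, with the robot touching nothing.
It also fails if it takes over 40 s, if anything falls off the work surface, if the arm or the gripper's body presses on something with over 40 N, if the wrist force passes 120 N, or if a joint passes its speed limit or range.

## Working session

There is one attempt and no reset: what is moved stays moved. The work goes in short steps, Python scripts to look and compute and a tool call to move; the robot and the scene stay as the last step left them, time stands still between calls to the robot, and variables do not carry over. Pictures are saved under pics/ and viewed, and the job is handed in when it is done.

Besides the shell and the picture viewer there is one more tool, called as name([rows], argument=value, ...), one row to a line, values as JSON. servo_tool: Moves the arm, as the interface text tells. Its arguments: {"type":"object","properties":{"steps":{"type":"array","items":{"type":"array","items":{"type":"number"}}},"fingers":{"type":"number"},"newtons":{"type":"number"}},"required":["steps"]}

```bash
mkdir -p pics; ls; python3 - <<'E'
from plant import status, read_camera, camera_params, env
import cv2,numpy as np
o=status.get_obs(); print({k:np.round(v,3) for k,v in o.items()}, env.tcp_to_grasp)
for n in ["top","side"]:
    p,d=read_camera(n); cv2.imwrite(f"pics/{n}1.png",p); np.save(f"pics/{n}1.npy",d)
    c=camera_params(n); print(n,{k:np.round(v,3).tolist() for k,v in c.items()})
E
```

```text
pics
{'t': np.float64(0.0), 'joints': array([ 1.603,  0.502, -0.427,  1.551,  0.221,  1.138, -0.21 ]), 'qvel': array([-0.001, -0.002, -0.001, -0.   , -0.001, -0.   ,  0.   ]), 'joint_efforts': array([ 0.0000e+00, -5.6952e+01, -5.8160e+00, -2.8094e+01,  1.1000e-02,
        1.2000e-02,  0.0000e+00]), 'eef_pos': array([ 0.148, -0.632,  0.23 ]), 'orientation': array([-0.702, -0.082,  0.702, -0.081]), 'contact_force': array([-0.481, -0.633, -0.242]), 'wrist_torque': array([ 0.018,  0.042, -0.014]), 'finger_gap': np.float64(0.085)} -0.0187
top {'fx': 496.847, 'fy': 496.847, 'cx': 280.313, 'cy': 208.907, 'R': [[0.021, -0.999, 0.04], [-0.998, -0.023, -0.05], [0.051, -0.039, -0.998]], 't': [-0.001, 0.557, 0.888]}
side {'fx': 476.194, 'fy': 476.194, 'cx': 286.057, 'cy': 208.826, 'R': [[-0.851, -0.524, -0.024], [-0.209, 0.38, -0.901], [0.481, -0.762, -0.432]], 't': [0.48, 0.14, 0.628]}
```

View pics/top1.png

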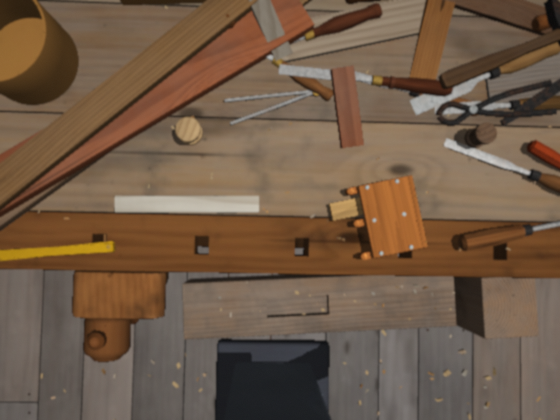

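View pics/side1.png

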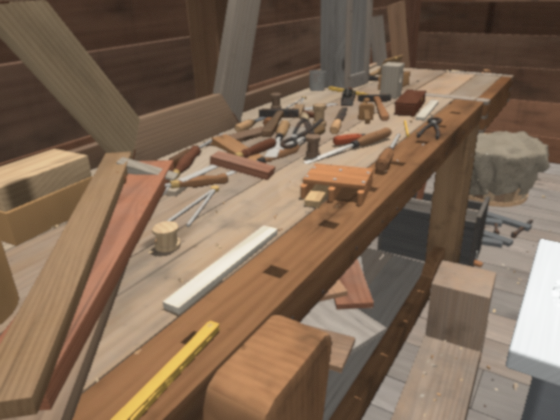

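```bash
python3 - <<'E'
import cv2
p=cv2.imread("pics/top1.png")
cv2.imwrite("pics/c1.png",cv2.resize(p[165:275,315:445],None,fx=6,fy=5.4,interpolation=cv2.INTER_CUBIC))
cv2.imwrite("pics/c2.png",cv2.resize(p[180:230,105:270],None,fx=4.8,fy=4.8,interpolation=cv2.INTER_CUBIC))
p=cv2.imread("pics/side1.png")
cv2.imwrite("pics/c3.png",cv2.resize(p[150:220,290:390],None,fx=8,fy=8,interpolation=cv2.INTER_CUBIC))
cv2.imwrite("pics/c4.png",cv2.resize(p[220:320,160:290],None,fx=6,fy=6,interpolation=cv2.INTER_CUBIC))
E
```

```text
(no output)
```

View pics/c1.png

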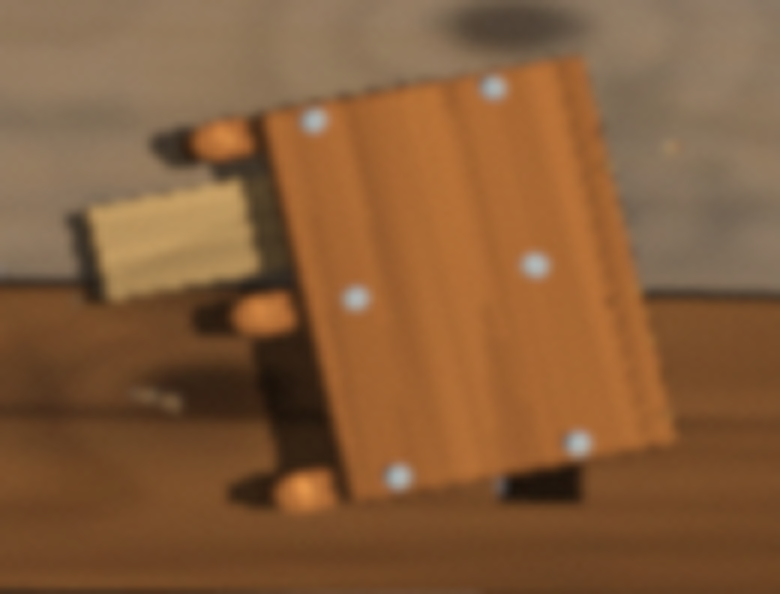

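View pics/c2.png

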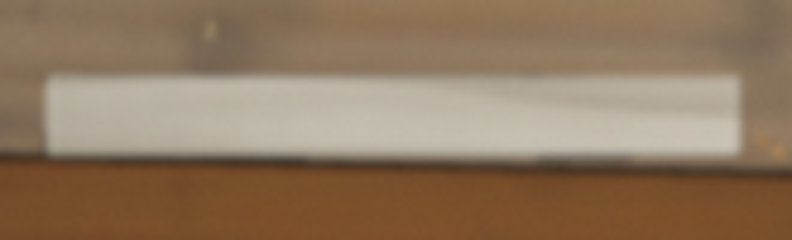

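View pics/c3.png

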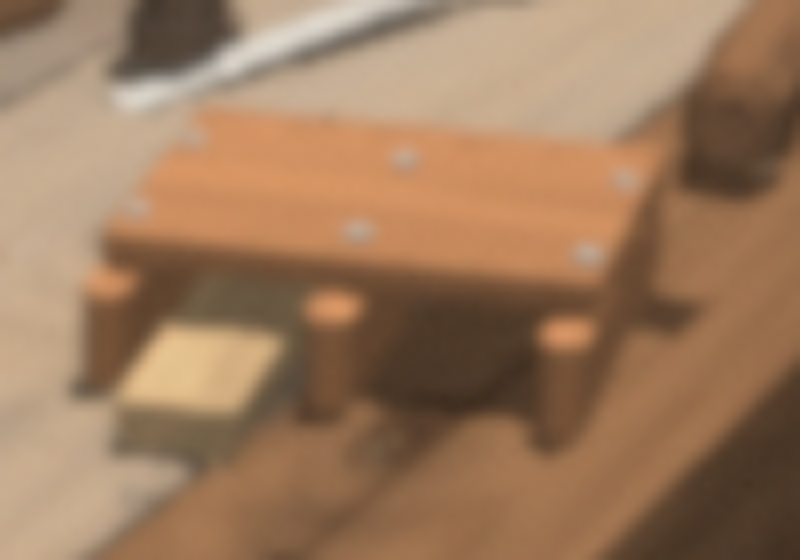

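View pics/c4.png

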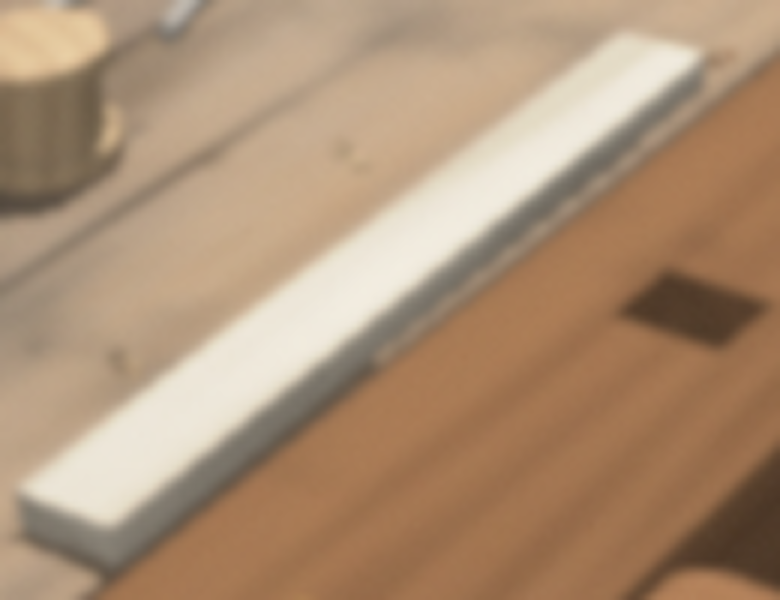

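```bash
cat > h.py <<'E'
import numpy as np,cv2
from plant import status, read_camera, camera_params, env
def P(n,c=None):
    c=c or camera_params(n); K=np.array([[c['fx'],0,c['cx']],[0,c['fy'],c['cy']],[0,0,1]])
    return K@np.c_[c['R'],np.reshape(c['t'],3)]
def tri(P1,a,P2,b):
    X=cv2.triangulatePoints(P1,P2,np.array(a,float).T,np.array(b,float).T); return (X[:3]/X[3]).T
def onz(Pm,a,z):
    out=[]
    for u,v in a:
        A=np.array([Pm[0]-u*Pm[2],Pm[1]-v*Pm[2]]); out.append([*np.linalg.solve(A[:,:2],-(A[:,2]*z+A[:,3])),z])
    return np.array(out)
def crop(pts,ox,oy,sx,sy=None):
    sy=sy or sx
    return [((x+.5)/sx-.5+ox,(y+.5)/sy-.5+oy) for x,y in pts]
def proj(Pm,X):
    q=np.c_[X,np.ones(len(X))]@Pm.T; return q[:,:2]/q[:,2:]
E
cat > m.py <<'E'
from h import *
np.set_printoptions(precision=4,suppress=True)
T,S=P("top"),P("side")
st=crop([(47,75),(47,157),(740,74),(740,156)],105,180,4.8); ss=crop([(20,490),(112,527),(622,33),(703,53)],160,220,6)
print("strip",tri(T,st,S,ss)); print("onz top",onz(T,st,.012)); print("onz side",onz(S,ss,.012))
a=crop([(315,120),(357,298),(399,477),(494,87),(535,265),(579,443)],315,165,6,5.4)
b=crop([(137,208),(358,231),(587,254),(192,138),(403,159),(625,180)],290,150,8)
print("screws",tri(T,a,S,b)); print(onz(T,a,.036))
a=crop([(222,140),(265,313),(307,491)],315,165,6,5.4); b=crop([(110,283),(333,308),(567,333)],290,150,8)
print("noses",tri(T,a,S,b)); print(onz(T,a,.026))
a=crop([(265,113),(350,500),(585,58),(675,437)],315,165,6,5.4)
print("board",onz(T,a,.036))
b=crop([(105,235),(605,290),(197,108),(662,150)],290,150,8); print(onz(S,b,.036))
E
python3 m.py
```

```text
strip [[0.5747 0.3101 0.0105]
 [0.5448 0.3096 0.0107]
 [0.5814 0.0505 0.0097]
 [0.5511 0.0503 0.0106]]
onz top [[0.5749 0.3099 0.012 ]
 [0.5442 0.3087 0.012 ]
 [0.5815 0.0506 0.012 ]
 [0.5504 0.0499 0.012 ]]
onz side [[0.5726 0.3114 0.012 ]
 [0.5442 0.3111 0.012 ]
 [0.5786 0.0539 0.012 ]
 [0.5503 0.0529 0.012 ]]
screws [[ 0.5991 -0.1427  0.0354]
 [ 0.5405 -0.1559  0.0353]
 [ 0.4819 -0.1691  0.0355]
 [ 0.6116 -0.1965  0.035 ]
 [ 0.5529 -0.2092  0.0351]
 [ 0.4941 -0.2231  0.035 ]]
[[ 0.599  -0.1426  0.036 ]
 [ 0.5403 -0.1558  0.036 ]
 [ 0.4816 -0.1691  0.036 ]
 [ 0.6113 -0.1963  0.036 ]
 [ 0.5524 -0.2092  0.036 ]
 [ 0.4939 -0.2229  0.036 ]]
noses [[ 0.5927 -0.1168  0.0246]
 [ 0.5351 -0.1308  0.0241]
 [ 0.4761 -0.1441  0.0242]]
[[ 0.5926 -0.1166  0.026 ]
 [ 0.535  -0.1304  0.026 ]
 [ 0.4761 -0.1438  0.026 ]]
board [[ 0.6009 -0.1275  0.036 ]
 [ 0.4738 -0.1545  0.036 ]
 [ 0.6217 -0.2237  0.036 ]
 [ 0.4964 -0.2518  0.036 ]]
[[ 0.5964 -0.1207  0.036 ]
 [ 0.4683 -0.1482  0.036 ]
 [ 0.6209 -0.2157  0.036 ]
 [ 0.4933 -0.2459  0.036 ]]
```

```bash
cat > plan.py <<'E'
import sys; from h import *
from scipy.spatial.transform import Rotation as Rn
np.set_printoptions(precision=4,suppress=True)
# args x y z  yawdeg(of desired tool-y axis line in world)
o=status.get_obs(); R=Rn.from_quat(o['orientation']).as_matrix()
print("t",o['t'],"pos",o['eef_pos'],"joints",o['joints'],"gap",o['finger_gap'],"F",o['contact_force']); print(R)
yy=R[:,1]; cur=np.degrees(np.arctan2(yy[1],yy[0])); print("tool y heading",cur)
a=list(map(float,sys.argv[1:]))
if a:
    print("delta tool",R.T@(np.array(a[:3])-o['eef_pos']))
    d=(a[3]-cur+90)%180-90   # world ccw deg
    print("yaw",np.radians(d)*np.sign(R[2,0]))
E
python3 plan.py 0.5 -0.35 0.23 1.4; python3 plan.py 0.5617 0.225 0.15 1.4
python3 - <<'E'
from h import *
d=np.load("pics/top1.npy");c=camera_params("top")
for u,v in [(120,280),(120,300),(85,275),(150,290),(250,260),(250,270),(250,280),(200,270),(70,250),(187,204),(188,130),(345,100)]:
    z=d[v,u];X=np.array(c['R']).T@(np.array([(u-c['cx'])/c['fx']*z,(v-c['cy'])/c['fy']*z,z])-np.array(c['t']).ravel());print(u,v,X.round(3))
E
```

```text
t 0.1 pos [ 0.1485 -0.6322  0.2303] joints [ 1.6032  0.5018 -0.4268  1.5514  0.2208  1.1383 -0.2103] gap 0.08536536350007887 F [ 0.0699  0.2401 -0.8398]
[[-0.0003  0.2288 -0.9735]
 [ 0.0017 -0.9735 -0.2288]
 [-1.     -0.0018 -0.0001]]
tool y heading -76.77213409579731
delta tool [ 0.0007 -0.1942 -0.4067]
yaw -1.3643611232821837
t 0.1 pos [ 0.1485 -0.6322  0.2303] joints [ 1.6032  0.5018 -0.4268  1.5514  0.2208  1.1383 -0.2103] gap 0.08536536350007887 F [ 0.0699  0.2401 -0.8398]
[[-0.0003  0.2288 -0.9735]
 [ 0.0017 -0.9735 -0.2288]
 [-1.     -0.0018 -0.0001]]
tool y heading -76.77213409579731
delta tool [ 0.0817 -0.7397 -0.5984]
yaw -1.3643611232821837
120 280 [ 0.422  0.298 -0.   ]
120 300 [ 0.386  0.297 -0.004]
85 275 [ 0.43   0.361 -0.001]
150 290 [ 0.405  0.244 -0.001]
250 260 [0.463 0.064 0.002]
250 270 [ 0.445  0.064 -0.001]
250 280 [ 0.37   0.075 -0.611]
200 270 [ 0.443  0.154 -0.001]
70 250 [0.475 0.384 0.014]
187 204 [0.562 0.18  0.012]
188 130 [0.691 0.177 0.043]
345 100 [ 0.747 -0.096  0.066]
```

servo_tool([
  [0,-0.02,-0.04,-0.12],
  [0,-0.04,-0.08,-0.25],
  [0,-0.058,-0.12,-0.38],
  [0,-0.078,-0.16,-0.5],
  [0,-0.097,-0.2,-0.62],
  [0,-0.117,-0.245,-0.75],
  [0,-0.136,-0.285,-0.87],
  [0,-0.155,-0.325,-1.0],
  [0,-0.175,-0.366,-1.12],
  [0,-0.194,-0.407,-1.24],
  [0,-0.194,-0.407,-1.364],
], fingers=0, newtons=40)

```text
t: 1.2
eef_pos: [0.5065, -0.3428, 0.2319]
orientation: [0.492, 0.51, -0.488, 0.51]
contact_force: [0.6, 1.4, -0.0]
finger_gap: 0.0854
```

```bash
python3 plan.py 0.5617 0.225 0.12 1.4
```

```text
t 1.2 pos [ 0.5065 -0.3428  0.2319] joints [ 1.1551  0.5252 -0.8284  1.6433  0.41    1.155   0.2665] gap 0.08543272475174828 F [ 0.5873  1.3511 -0.0431]
[[ 0.0043  0.9992  0.0402]
 [ 0.0038  0.0402 -0.9992]
 [-1.      0.0045 -0.0036]]
tool y heading 2.305646223775664
delta tool [ 0.1143  0.0775 -0.5648]
yaw 0.015806508463138653
```

servo_tool([
  [0,0.007,-0.047,0],
  [0,0.014,-0.094,0],
  [0,0.02,-0.141,0],
  [0,0.026,-0.188,0],
  [0,0.033,-0.235,0],
  [0.02,0.04,-0.282,0],
  [0.04,0.046,-0.329,0],
  [0.06,0.052,-0.376,0],
  [0.08,0.06,-0.423,0],
  [0.1,0.066,-0.47,0],
  [0.1,0.072,-0.515,0],
  [0.1,0.077,-0.56,0],
])

```text
t: 2.4
eef_pos: [0.5631, 0.2123, 0.1296]
orientation: [0.493, 0.506, -0.495, 0.505]
contact_force: [0.2, -1.0, -0.1]
finger_gap: 0.0851
```

servo_tool([
  [0,0,0,0],
  [0,0,0,0],
  [0,0,0,0],
])

```text
t: 2.7
eef_pos: [0.564, 0.2094, 0.1307]
orientation: [0.494, 0.506, -0.495, 0.506]
contact_force: [-0.0, -0.9, 0.0]
finger_gap: 0.0852
```

```bash
python3 plan.py 0.5617 0.225 0.002 1.4; python3 - <<'E'
from h import *
c=camera_params("wrist");np.savez("pics/w1.npz",**c)
p,d=read_camera("wrist");cv2.imwrite("pics/w1.png",p);np.save("pics/w1d.npy",d)
E
```

```text
t 2.7 pos [0.564  0.2094 0.1307] joints [ 0.1926  0.64   -0.8151  1.7504  0.5461  0.9946 -0.8101] gap 0.08521010704199437 F [-0.0485 -0.868   0.0239]
[[-0.0008  0.9997  0.023 ]
 [-0.0015  0.023  -0.9997]
 [-1.     -0.0009  0.0015]]
tool y heading 1.3172997813038
delta tool [ 0.1287 -0.0018 -0.0159]
yaw -0.001443391108368121
```

View pics/w1.png

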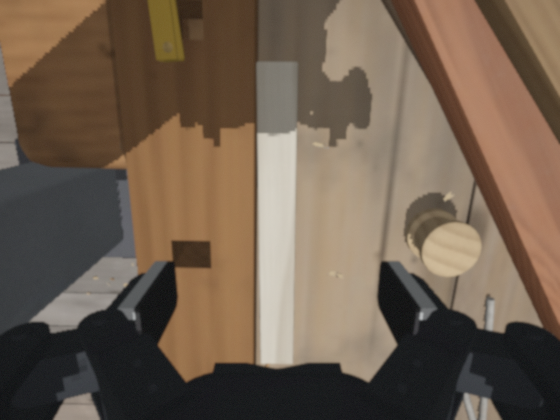

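The wrist view shows the strip running from its +y end (cols 257-298, row 62) to row ~363, midway between the open fingers (inner sides at cols 177 and 380).

```bash
python3 - <<'E'
from h import *
c=dict(np.load("pics/w1.npz")); W=P(0,c)
print(onz(W,[(257,62),(298,62),(258,200),(296,200),(260,340),(294,340)],.012).round(4))
E
```

```text
[[0.5477 0.3104 0.012 ]
 [0.5771 0.3111 0.012 ]
 [0.5492 0.2079 0.012 ]
 [0.5796 0.2086 0.012 ]
 [0.5521 0.076  0.012 ]
 [0.583  0.0767 0.012 ]]
```

servo_tool([
  [0.04,-0.001,-0.016,0],
  [0.08,-0.001,-0.016,0],
  [0.105,-0.001,-0.016,0],
  [0.12,-0.001,-0.016,0],
  [0.128,-0.001,-0.016,0],
  [0.129,-0.001,-0.016,0],
  [0.129,-0.001,-0.016,0],
  [0.129,-0.001,-0.016,0],
])

```text
t: 3.55
eef_pos: [0.5638, 0.2272, 0.0038]
orientation: [0.495, 0.506, -0.493, 0.506]
contact_force: [0.5, -0.3, -0.2]
finger_gap: 0.0854
```

servo_tool([
  [0.001,0,0,0],
  [0.001,0,0,0],
  [0.001,0,0,0],
  [0.001,0,0,0],
  [0.001,0,0,0],
  [0.001,0,0,0],
  [0.001,0,0,0],
  [0.001,0,0,0],
  [0.001,0,0,0],
  [0.001,0,0,0],
], fingers=1, newtons=50)

```text
t: 4.55
eef_pos: [0.5631, 0.2272, 0.0018]
orientation: [0.494, 0.506, -0.494, 0.506]
contact_force: [-0.3, -0.3, 6.2]
finger_gap: 0.0288
```

```bash
python3 plan.py 0.4550 0.0864 0.01 12.8; python3 - <<'E'
from h import *
p,d=read_camera("side");cv2.imwrite("pics/s2.png",p[150:350,130:330][::1]);cv2.imwrite("pics/s2.png",cv2.resize(p[150:340,130:380],None,fx=3,fy=3,interpolation=cv2.INTER_CUBIC))
E
```

```text
t 4.55 pos [0.5631 0.2272 0.0018] joints [ 0.0738  0.8146 -0.6876  1.7847  0.698   0.8016 -0.943 ] gap 0.02878373664025759 F [-0.2789 -0.2788  6.1742]
[[ 0.0008  0.9997  0.0241]
 [ 0.0003  0.0241 -0.9997]
 [-1.      0.0008 -0.0003]]
tool y heading 1.3814848918934397
delta tool [-0.0084 -0.1114  0.1381]
yaw -0.19929068432517574
```

View pics/s2.png

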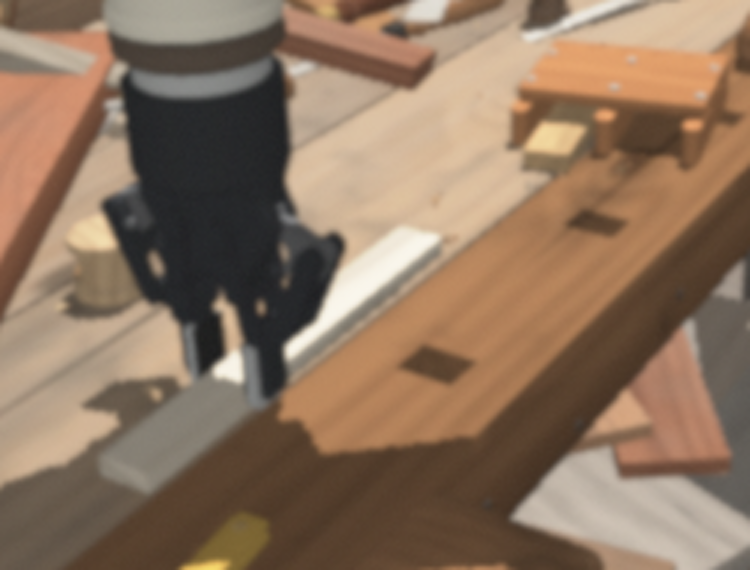

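servo_tool([
  [-0.006,0,0,0],
  [-0.01,0,0,0],
  [-0.01,-0.019,0.023,-0.04],
  [-0.01,-0.038,0.046,-0.08],
  [-0.01,-0.057,0.069,-0.12],
  [-0.01,-0.075,0.092,-0.16],
  [-0.01,-0.093,0.114,-0.19],
  [-0.01,-0.112,0.136,-0.199],
  [-0.01,-0.112,0.136,-0.199],
  [-0.01,-0.112,0.136,-0.199],
])

```text
t: 5.6
eef_pos: [0.454, 0.0876, 0.0115]
orientation: [0.442, 0.552, -0.442, 0.552]
contact_force: [0.4, 0.7, 0.1]
finger_gap: 0.0286
```

```bash
python3 plan.py 0.4545 0.0884 0.006 12.8; python3 - <<'E'
from h import *
p,d=read_camera("side");cv2.imwrite("pics/s3.png",cv2.resize(p[150:310,200:380],None,fx=4,fy=3.7,interpolation=cv2.INTER_CUBIC))
p,d=read_camera("top");cv2.imwrite("pics/t3.png",cv2.resize(p[165:285,180:440],None,fx=3,fy=3,interpolation=cv2.INTER_CUBIC))
E
```

```text
t 5.6 pos [0.454  0.0876 0.0115] joints [ 0.3761  0.6425 -0.7538  2.138   0.7502  0.6458 -0.6865] gap 0.028576823041992792 F [0.3609 0.6552 0.1428]
[[ 0.0002  0.9755  0.2199]
 [-0.0002  0.2199 -0.9755]
 [-1.      0.0002  0.0003]]
tool y heading 12.700758876869386
delta tool [ 0.0055  0.0007 -0.0007]
yaw -0.00173208435200626
```

View pics/s3.png

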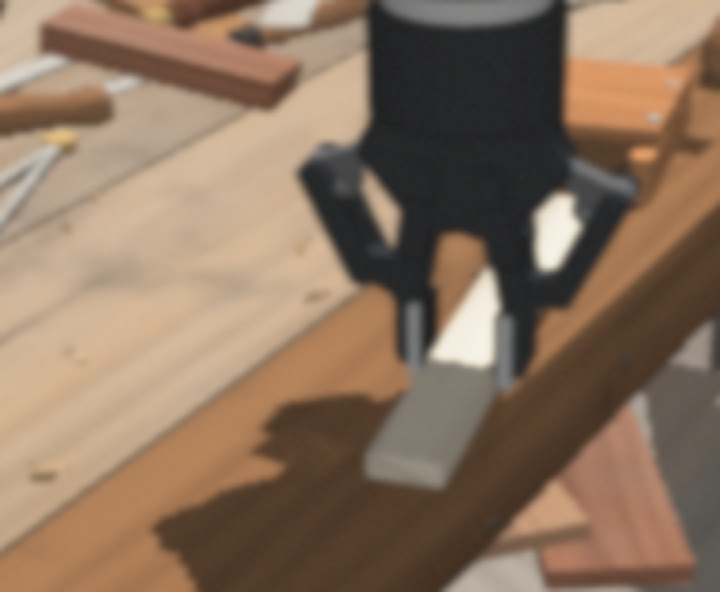

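View pics/t3.png

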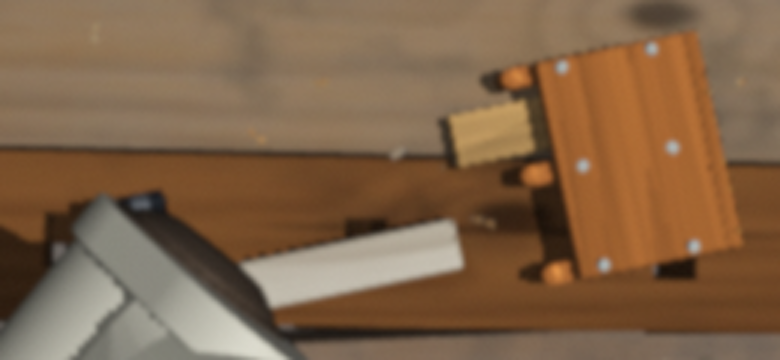

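servo_tool([
  [0.004,0.0005,0,0],
  [0.007,0.0005,0,-0.002],
  [0.007,0.0005,0.02,-0.002],
  [0.007,0.0005,0.04,-0.002],
  [0.007,0.0005,0.06,-0.002],
  [0.007,0.0005,0.07,-0.002],
  [0.007,0.0005,0.07,-0.002],
])

```text
t: 6.4
eef_pos: [0.4703, 0.0189, 0.004]
orientation: [0.441, 0.552, -0.442, 0.552]
contact_force: [-0.4, 0.1, -0.0]
finger_gap: 0.0285
```

```bash
python3 plan.py 0.4871 -0.055 0.004 12.8; python3 - <<'E'
from h import *
p,d=read_camera("top");cv2.imwrite("pics/t4.png",cv2.resize(p[165:285,240:440],None,fx=4,fy=4,interpolation=cv2.INTER_CUBIC))
E
```

```text
t 6.4 pos [0.4703 0.0189 0.004 ] joints [ 0.511   0.6649 -0.738   2.1194  0.7639  0.6441 -0.5413] gap 0.0285431938190505 F [-0.4021  0.0513 -0.0472]
[[-0.0002  0.9753  0.2208]
 [-0.0003  0.2208 -0.9753]
 [-1.     -0.0003  0.0003]]
tool y heading 12.753705843753652
delta tool [-0.      0.0001  0.0758]
yaw -0.0008079854509314548
```

View pics/t4.png

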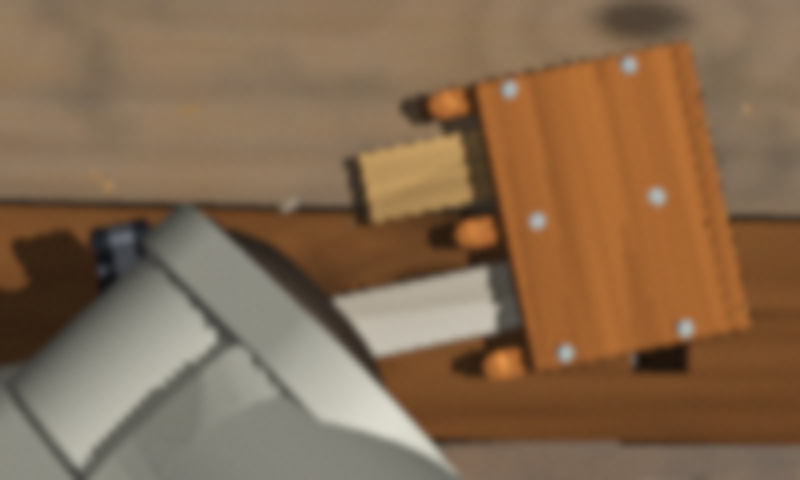

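The strip's leading end has gone under the top board (cols 490-520, row ~300), midway between the two noses (477,232) and (503,362).

servo_tool([
  [0,0,0.02,0],
  [0,0,0.04,0],
  [0,0,0.055,0],
  [0,0,0.062,0],
  [0,0,0.066,0],
  [0,0,0.066,0],
])

```text
t: 7.05
eef_pos: [0.4847, -0.0435, 0.0043]
orientation: [0.441, 0.553, -0.44, 0.553]
contact_force: [0.3, -0.3, -0.6]
finger_gap: 0.0282
```

servo_tool([
  [0,0,0.002,0],
  [0,0,0.004,0],
  [0,0,0.006,0],
  [0,0,0.006,0],
])

```text
t: 7.45
eef_pos: [0.4861, -0.0503, 0.0043]
orientation: [0.441, 0.553, -0.441, 0.553]
contact_force: [-0.3, -1.0, -0.4]
finger_gap: 0.0285
```

servo_tool([
  [0,0,0.001,0],
  [0,0,0.002,0],
  [0,0,0.002,0],
])

```text
t: 7.75
eef_pos: [0.4865, -0.0523, 0.0043]
orientation: [0.441, 0.553, -0.441, 0.553]
contact_force: [-0.2, -1.0, -0.7]
finger_gap: 0.0286
```

servo_tool([
  [0.001,0,0,0],
  [0.002,0,0,0],
  [0.002,0,0.001,0],
  [0.002,0,0.002,0],
  [0.002,0,0.002,0],
])

```text
t: 8.25
eef_pos: [0.4866, -0.053, 0.0022]
orientation: [0.441, 0.553, -0.44, 0.553]
contact_force: [-0.7, 4.0, -0.8]
finger_gap: 0.0283
```

servo_tool([
  [0,0,0.001,0],
  [0,0,0.002,0],
  [0,0,0.002,0],
])

```text
t: 8.55
eef_pos: [0.4866, -0.053, 0.0022]
orientation: [0.441, 0.554, -0.439, 0.552]
contact_force: [-2.0, 8.2, -0.1]
finger_gap: 0.0284
```

Contact came at the predicted place (TCP y −0.053, +8 N, no further travel). I'll press briefly, then let go.

servo_tool([
  [0,0,0.002,0],
  [0,0,0.002,0],
])

```text
t: 8.75
eef_pos: [0.4866, -0.053, 0.0021]
orientation: [0.441, 0.555, -0.438, 0.552]
contact_force: [-3.2, 11.3, -0.3]
finger_gap: 0.0285
```

servo_tool([
  [0,0,0,0],
  [0,0,0,0],
  [0,0,0,0],
  [0,0,0,0],
  [0,0,0,0],
  [0,0,0,0],
  [0,0,0,0],
  [0,0,0,0],
], fingers=0)

```text
t: 9.55
eef_pos: [0.4878, -0.0579, 0.0023]
orientation: [0.441, 0.553, -0.441, 0.553]
contact_force: [0.0, 0.4, -0.2]
finger_gap: 0.0854
```

servo_tool([
  [-0.01,0,0,0],
  [-0.03,0,0,0],
  [-0.06,0,0,0],
  [-0.1,0,0,0],
  [-0.14,0,0,0],
  [-0.18,0,-0.02,0],
  [-0.2,0,-0.06,0],
  [-0.2,0,-0.1,0],
  [-0.2,0,-0.15,0],
  [-0.2,0,-0.2,0],
  [-0.2,0,-0.25,0],
  [-0.2,0,-0.25,0],
])

```text
t: 10.75
eef_pos: [0.429, 0.1944, 0.2041]
orientation: [0.438, 0.556, -0.435, 0.556]
contact_force: [0.1, 0.3, 0.5]
finger_gap: 0.0852
```

```bash
python3 plan.py; python3 - <<'E'
from h import *
p,d=read_camera("side");cv2.imwrite("pics/s5.png",cv2.resize(p[150:250,260:390],None,fx=6,fy=6,interpolation=cv2.INTER_CUBIC))
p,d=read_camera("top");cv2.imwrite("pics/t5.png",cv2.resize(p[165:285,240:440],None,fx=4,fy=4,interpolation=cv2.INTER_CUBIC))
E
```

```text
t 10.75 pos [0.429  0.1944 0.2041] joints [ 0.4529  0.3614 -1.1002  2.0021  0.3811  1.     -0.5932] gap 0.08521256220654565 F [0.0662 0.3013 0.5334]
[[ 0.0019  0.9717  0.2363]
 [ 0.0041  0.2363 -0.9717]
 [-1.      0.0028 -0.0035]]
tool y heading 13.669937197427181
```

View pics/s5.png

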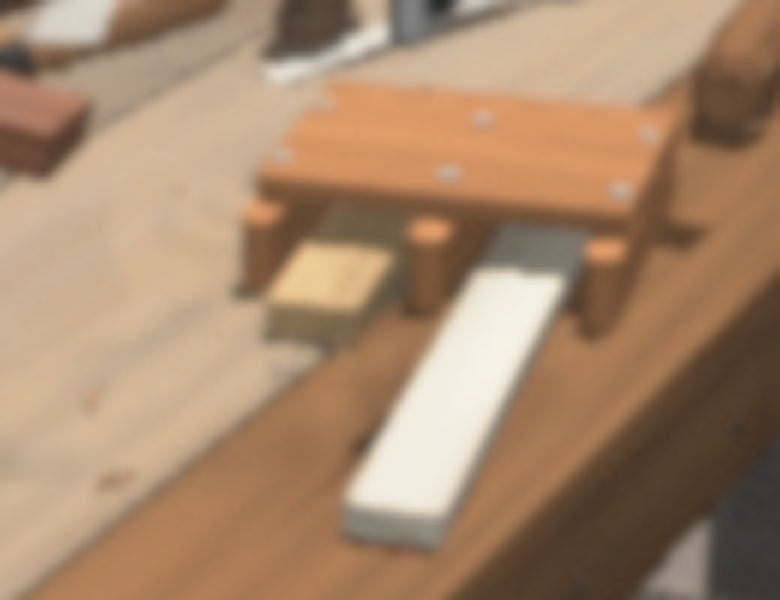

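View pics/t5.png

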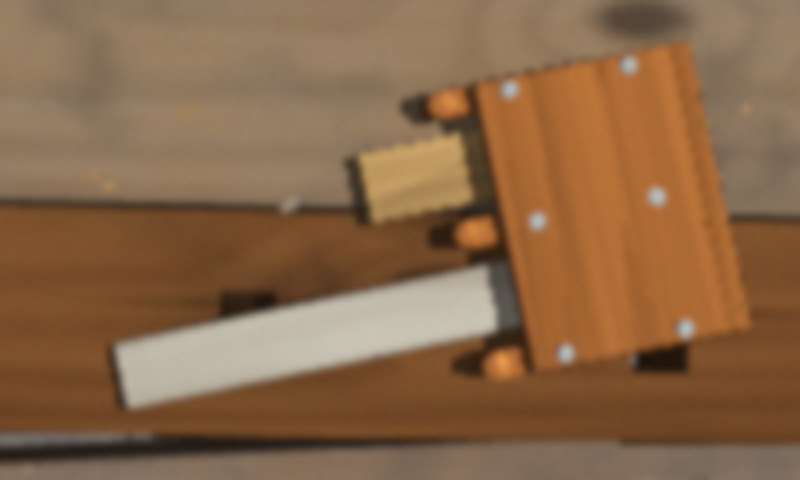

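```bash
python3 - <<'E'
from h import *
a=crop([(113,345),(127,408)],240,165,4); b=crop([(345,506),(437,518)],260,150,6)
m=np.array([.5037,-.1281]);y=np.array([-.2215,.9752]);x=np.array([.9752,.2215])
for Q in (onz(P("top"),a,.012),tri(P("top"),a,P("side"),b)):
    print(Q.round(4),[((q[:2]-m)@x,(q[:2]-m)@y) for q in Q])
E
```

```text
[[0.4805 0.0318 0.012 ]
 [0.4523 0.0249 0.012 ]] [(np.float64(0.01283471740830752), np.float64(0.1610759827714557)), (np.float64(-0.016260953742808525), np.float64(0.16055423727649837))]
[[0.4804 0.0317 0.0094]
 [0.4528 0.0252 0.0097]] [(np.float64(0.012687111056261871), np.float64(0.16104027973809704)), (np.float64(-0.015638066412496755), np.float64(0.16075473921452063))]
```

```bash
python3 -c "
from plant import env,status
print(env.sign_off()); print(status.get_obs()['t'])"
```

```text
the job is handed in; nothing more can be done
None
the job is handed in; nothing more can be done
```

The strip is fully home in the empty bay, lying flat and released. The empty bay was the one nearer the robot. I handed the job in at about 11 s on the robot's clock.

**What I did:** I pinched the strip about 47 mm behind its centre and lifted it about 10 mm. I then turned it to line up with the rack, which is turned about 12.8°, and slid it in. It met the stop at TCP y = −0.053, where I expected it. The resisting force rose to about 12 N while the strip stayed put. Then I opened the fingers, raised the tool and backed it well clear.

**Last checks:**
- **Depth:** the top and side cameras both show it sticking out about 161 mm, against a nominal 160 mm. That 1 mm difference is within the calibration error.
- **Centring:** it sits within about 2 mm of the bay's middle.
- **Height:** the two-view height of its top face was about 9.5 mm rather than 12 mm. The rack and the strip's first position also read 1–2 mm low, so I put this down to measuring error.
- **Gripper:** after retreat, the contact force was back to about zero, so the robot was touching nothing.

No check failed.

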